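# Shut the double-lidded spares tin and lift off only its outer lid

## Robot

A 6-joint arm with a two-finger parallel gripper is mounted at the origin on the work surface. World frame = base frame: x ahead of the robot, y to its left, z up, the work surface at z = 0. Lengths are in m, angles in rad, forces in N, time in s.
With the tool pointing down it reaches from about 0.225 to 0.875 m from the base axis. Payload 3.4 kg.
Tool frame: the origin (TCP) lies midway between the tips of the shut fingers; the grasp point (between the pads) lies 19 mm behind it (manip.pinch_z is the distance from the TCP to the grasp point, in m); z points along the fingers, y is the line along which they close (so a half turn about z gives the same grasp; the last joint's range is limited). The gripper opens to 85 mm and grips with 20 to 120 N. Pads are 22 mm wide; open, the fingers measure 114 mm over their backs; the gripper's body (76 mm by 85 mm) begins 54 mm behind the grasp point. The pads swing forward as they close: fully open they stand 13 mm farther back than shut.
Start: joints at [1.016, 0.276, 1.505, -0, 1.361, -0.121], TCP at [0.242, 0.522, 0.231] pointing down, gripper open.
Joint ranges: [-2.89, 2.89], [-0.75, 2.08], [0.22, 2.7], [-1.18, 4.32], [0.11, 2.71], [-2.7, 2.7]. Speed limits (rad/s): [2.57, 2.57, 3.14, 3.14, 3.14, 3.14].

## Interface

Orientations are given as a unit quaternion [w, x, y, z].
In Python, from rig import manip gives the robot as it stands.
- The arm moves only by the tool carry_out, never from a script. Its arguments are lists of equal length, an entry for each row: "delta_pos": the shift along the tool's x, y, z scaled (see below), a list of three; "turn": the turn, a rotation vector about the tool's x, y, z scaled (see below), a list of three; "claw": the closure, from -1 (fully open) to 1 (shut). A call has 1 to 12 rows; each row is the pose to reach, as a shift and turn from the pose commanded when the call began, along the tool's axes at that moment; what a row does not reach only later rows make up. The controller multiplies each number of a shift by 400 mm and each number of a turn by 30 degrees. A row lasts 1/10 s, in which the tool goes at most 50 mm and 8.59 degrees, less where a joint would pass 70% of its speed; a pose out of reach is approached as far as the arm can. A call with a number of a shift or a turn outside -1 to 1 is refused whole. A call with a gripper value outside its range is refused whole. The fingers move at their own pace and stop on an object; "force" is the grip in N (left out, the last holds). Time passes only in rows, so rows that repeat a pose let the fingers close. It gives the time, the measured TCP pose, the force, the opening and the grip force at its end, in the units of the state.
- manip.get_state(): the state, without advancing time (a new reading comes with each control period).
- manip.get_image(name): name is "side" or "top"; returns a dict with "image" (400x640x3 uint8, red, green, blue), "z_map" (400x640 float32, m along the optical axis (not along the pixel's ray), 0 where there is no reading), "fx", "fy", "cx", "cy" (pixels), "k1" (the pictures are not rectified: a ray, as slopes to the right and down, at radius r is drawn at 1 + k1 r^2 times it, then the intrinsics apply), "world_to_cam" (4x4, takes a point from world to camera coordinates). Camera axes: x right, y down, z forward; pixel columns grow to the right and rows downward; lengths in m; the calibration is good to about 2 mm. A picture is of the moment at which its call begins.
- manip.sign_off(): hands the job in; it is judged then, once.
Trained networks look in the newest picture that a camera, given by its name, has taken for a name from the list of things; names that differ only in an ending like _2 or _b are one class to them, and where a whole thing is asked for, a point or a joint stands for the part that bears it (a point fixed in the world has none). Each returns a list of dicts, best first, with "score" (0 to 1); they miss things now and then, are a little off and sometimes report something else, mostly with a low value. They report only what shows in the picture. A call takes as long as a camera call. They do not tell look-alikes from the thing itself.
- manip.spot_in(camera, query): "point" ([x, y, z] in m, in world coordinates, good to about 4 mm: the middle of the surface that is visible of it).
- manip.place_of(camera, query): "point" ([x, y, z] in m, in world coordinates, good to about 4 mm: a listed point, or the origin of a listed thing).
The state is a dict: "clock": time; "qpos": joint angles; "qd": joint speeds; "effort": joint torques, N m; "position": TCP position; "ee_rot": TCP orientation; "contact_force": force on the tool from outside, world axes, zero at the start; "moment": the same for the moment, N m; "width": finger opening in m; "gripper_force": force on a finger pad.
Only numpy, scipy, OpenCV 4.12 (cv2) and the standard library are available. Lean on these libraries where they do the work, as an engineer would, in place of code of your own. Each camera call takes 0.05 s, during which the arm holds its last target. There are 200 camera calls.

## Task

The screwdriver standing in the open spares tin is in the way: pull it out and stand it, tip down, in the tall compartment of the organiser and let go of it there. Then pick up the nested pair of lids together by the inner lid's knob, lower them onto the tin until they are fully home and let go; do not drop them, and do not part the two lids before that. Finally take the outer lid by its collar and lift it off alone, leaving the inner lid fully home on the tin, and finish while still holding the outer lid level and still in the air with all of it higher than the top of the inner lid's knob; do not disturb the toys and other things around.

Things in the scene. Friction and masses are not known exactly. Their poses are not given: they have to be found in the camera images.
- tin: Open round steel tin, fixed to the shelf: outer diameter 92 mm, inner 84 mm, 60 mm tall, floor 4 mm thick. Origin: centre of its underside, z up. In the middle of its floor stands a square socket, inner width 10 mm, outer 16 mm, its top 40 mm above the underside of the tin, which holds the screwdriver upright.
- tin_mouth (a point): Centre of the tin's mouth at rim height, 60 mm above the shelf.
- screwdriver: Loose screwdriver, 60 g, 146 mm long, standing tip down in the tin's socket, leaning up to 0.15 rad. Origin: the tip; z runs along it to the handle. Steel shaft 7 mm across up to 74 mm, then a round black handle 20 mm across, 74 to 146 mm. Its tip starts 4 mm above the shelf and must rise over 60 mm to clear the tin.
- screwdriver_handle (a point): Point on the screwdriver's axis, 115 mm from the tip, good to grip.
- inner_lid: Loose inner lid, 140 g; origin: centre of underside, z up. Plug 78 mm across, 12 mm deep, foot tapered to 68, enters the tin's mouth with 3 mm play all round; flange 92 mm across, 12 to 17 mm up, rests on the rim; stem 12 mm; knob 24 mm across, 57 to 73 mm up. Starts on the shelf, the outer lid lying free on its flange: lifting the knob lifts both. Fully home: origin 48 mm above the tin's.
- inner_knob (a point): Centre of the inner lid's knob, 65 mm above the inner lid's origin.
- outer_lid: Loose outer lid, 100 g: ring plate 106 mm across, 4 mm thick, hole 42 mm; origin: centre of the plate's underside, z up. Skirt (inside 100 mm) hangs to 13 mm below; upright collar, outside 52 mm, inside 42, from 4 to 26 mm up. Nested: origin 17 mm above the inner lid's, up to 4 mm sideways play, the inner knob rising through the collar to 30 mm above the collar's top.
- outer_collar (a point): On the axis of the outer lid's collar, 18 mm above the outer lid's origin and 8 mm below the collar's top.
- organiser: Grey plastic tiered organiser, fixed to the shelf, about 100 x 96 mm, walls and floors 4 mm: low divided tray (26 mm tall) towards its -x, a 50 mm tall square compartment at its (+x, -y) corner and the tall square compartment (84 mm tall) at its (+x, +y) corner. Origin: under its middle, z up.
- tall_compartment (a point): Centre of the mouth of the tall compartment, 84 mm above the shelf; inside it is 40 x 40 mm and 80 mm deep; the screwdriver standing in it may lean on a wall and reaches up to 150 mm above the shelf; axes as the organiser's.
- sedan: Bystander: blue die-cast toy sedan 76 x 31 x 26 mm, loose. Origin under its centre.
- chock: Bystander: red stepped wheel chock 50 x 28 x 23 mm, loose. Origin under its centre.
- camper: Bystander: white toy camper van 46 x 110 x 56 mm, loose. Origin under its centre.
- ladder_truck: Bystander: aluminium toy ladder truck 46 x 150 x 64 mm, loose. Origin under its centre.
- torch: Bystander: dark pocket torch lying down, 26 mm diameter, 95 mm long, loose.
- key_bowl: Bystander: white ceramic key bowl, 110 mm diameter, 35 mm tall, loose. Origin under its centre.
Mind the look-alikes: they are no part of the job. What is shaped like the outer_lid but orange is not meant. Several things look just like the screwdriver: the one meant starts farthest to the robot's left.

How it is judged:
By the outcome, as a careful person would: the job done as asked, in the order asked, and still so for the second after the job is handed in, while the arm keeps its last pose, push and grip.
It also fails if it takes over 64 s, if anything falls off the work surface, if the arm or the gripper's body presses on something with over 40 N, if the wrist force passes 120 N, or if a joint passes its speed limit or range.

## Working session

There is one attempt and no reset: what is moved stays moved. The work goes in short steps, Python scripts to look and compute and a tool call to move; the robot and the scene stay as the last step left them, time stands still between calls to the robot, and variables do not carry over. Pictures are saved under pics/ and viewed, at most 10 in all, crops included, and the job is handed in when it is done.

Besides the shell and the picture viewer there is one more tool, called after "Emit:" as name(argument=value, ...), one argument or row to a line, values as JSON. carry_out: Moves the arm, as the interface text tells. Shifts and turns lie within -1 to 1; 1 stands for 400 mm of shift or 30 degrees of turn. Its arguments: {"type":"object","properties":{"delta_pos":{"type":"array","items":{"type":"array","items":{"type":"number","minimum":-1,"maximum":1}}},"turn":{"type":"array","items":{"type":"array","items":{"type":"number","minimum":-1,"maximum":1}}},"claw":{"type":"array","items":{"type":"number"}},"force":{"type":"number"}},"required":["delta_pos","turn","claw"]}

```bash
mkdir -p pics; cat > h.py <<'E'
import numpy as np, cv2
from rig import manip
from scipy.spatial.transform import Rotation as R
def R_of(q): return R.from_quat([q[1],q[2],q[3],q[0]])
def st():
    s=manip.get_state(); print('t',round(s['clock'],2),'p',np.round(s['position'],4),'F',np.round(s['contact_force'],1),'w',round(s['width'],4),'g',round(s['gripper_force'],1),'rpy mat',np.round(R_of(s['ee_rot']).as_matrix(),3).tolist()); return s
def cloud(im):
    z=im['z_map'];v,u=np.mgrid[:z.shape[0],:z.shape[1]]
    K=np.array([[im['fx'],0,im['cx']],[0,im['fy'],im['cy']],[0,0,1]])
    p=cv2.undistortPoints(np.stack([u,v],-1).reshape(-1,1,2).astype(np.float64),K,np.array([im['k1'],0,0,0.])).reshape(z.shape+(2,))
    c=np.dstack([p[...,0]*z,p[...,1]*z,z]); T=np.linalg.inv(im['world_to_cam'])
    w=c@T[:3,:3].T+T[:3,3]; w[z==0]=np.nan
    return w
def delta(target,s=None):
    s=s or manip.get_state(); return np.round(R_of(s['ee_rot']).inv().apply(np.array(target)-s['position'])/0.4,4)
def look(n,f):
    im=manip.get_image(n); cv2.imwrite(f,im['image'][...,::-1]); return im
E
python3 - <<'E'
from h import *
st()
for c in ('top','side'):
    im=look(c,f'pics/{c}0.png')
    for q in ['tin_mouth','screwdriver','screwdriver_handle','inner_knob','outer_collar','outer_lid','inner_lid','tall_compartment','organiser','tin']:
        print(c,q,[(np.round(d['point'],3).tolist(),round(d['score'],2)) for d in manip.place_of(c,q)][:5])
E
```

```text
t 0.0 p [0.2414 0.5213 0.2304] F [ 0.7 -0.5  0.4] w 0.0853 g 0.0 rpy mat [[-0.907, 0.42, -0.001], [0.42, 0.907, -0.002], [0.0, -0.002, -1.0]]
top tin_mouth [([0.52, 0.318, 0.06], 0.71)]
top screwdriver [([0.52, 0.315, -0.0], 0.55), ([0.449, 0.216, -0.002], 0.46)]
top screwdriver_handle [([0.523, 0.317, 0.12], 0.49)]
top inner_knob [([0.572, 0.01, 0.068], 0.63), ([0.575, 0.012, 0.034], 0.57)]
top outer_collar [([0.43, 0.029, 0.031], 0.77), ([0.524, 0.315, 0.12], 0.73), ([0.573, 0.011, 0.018], 0.66), ([0.572, 0.012, 0.039], 0.59)]
top outer_lid [([0.576, 0.01, 0.016], 0.86), ([0.428, 0.029, 0.012], 0.64), ([0.519, 0.316, 0.061], 0.37)]
top inner_lid [([0.577, 0.012, -0.002], 0.6), ([0.723, -0.183, 0.001], 0.51), ([0.575, 0.008, 0.069], 0.15)]
top tall_compartment [([0.544, -0.266, 0.083], 0.66), ([0.351, -0.129, -0.002], 0.38), ([0.575, 0.008, 0.037], 0.29)]
top organiser [([0.528, -0.298, 0.002], 0.59)]
top tin [([0.522, 0.315, -0.004], 0.98), ([0.748, 0.012, -0.003], 0.62)]
side tin_mouth [([0.525, 0.318, 0.06], 0.84), ([0.522, 0.313, 0.121], 0.69)]
side screwdriver [([0.454, 0.21, 0.001], 0.91)]
side screwdriver_handle [([0.446, 0.216, 0.113], 0.68), ([0.521, 0.315, 0.122], 0.56)]
side inner_knob [([0.575, 0.012, 0.067], 0.65)]
side outer_collar [([0.426, 0.03, 0.031], 0.94), ([0.577, 0.012, 0.031], 0.86)]
side outer_lid [([0.424, 0.032, 0.015], 0.75)]
side inner_lid [([0.579, 0.009, 0.002], 0.58), ([0.521, 0.315, 0.003], 0.5), ([0.721, -0.184, -0.001], 0.36)]
side tall_compartment [([0.542, -0.27, 0.082], 0.82), ([0.524, -0.299, -0.002], 0.48), ([0.575, 0.014, 0.064], 0.31)]
side organiser [([0.524, -0.299, -0.002], 0.97)]
side tin [([0.52, 0.317, 0.002], 0.91), ([0.526, -0.301, -0.002], 0.27), ([0.544, -0.272, 0.083], 0.2)]
```

```bash
ls
```

```text
h.py
pics
```

View pics/top0.png

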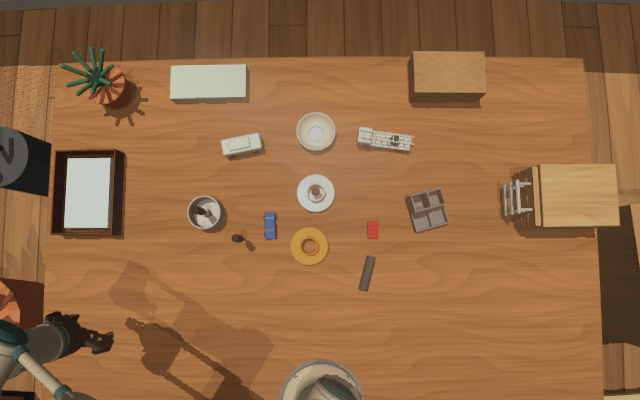

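View pics/side0.png

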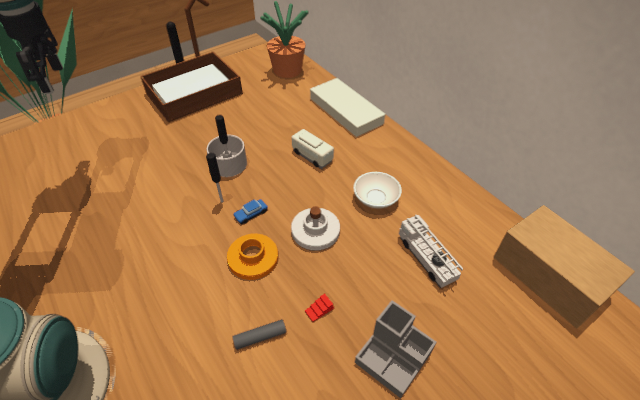

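The top view shows the tin with its screwdriver at (203,212), the nested lids at (316,193), the orange look-alike at (309,246), the organiser at (428,210) and a decoy screwdriver at (240,240). The side view agrees, with the target handle at (221,128) and the tall compartment at (397,318). Next I'll measure the lean and the axes from the point clouds.

```bash
cat >> h.py <<'E'
def pts(w,c,r,z0,z1):
    m=(np.hypot(w[...,0]-c[0],w[...,1]-c[1])<r)&(w[...,2]>z0)&(w[...,2]<z1); return w[m]
E
python3 - <<'E'
from h import *
for c in ('top','side'):
    im=manip.get_image(c); w=cloud(im); print(c,'cam',np.round(np.linalg.inv(im['world_to_cam'])[:3,3],3))
    g=im['image'].max(-1)
    for a in range(80,155,12):
        p=pts(w,(.521,.316),.05,a/1000,(a+12)/1000)
        if len(p): print('scr',a,len(p),np.round(p.mean(0),4),np.round(np.ptp(p,axis=0),3))
    for n,z0,z1 in(('rim',.055,.066),):
        p=pts(w,(.521,.316),.06,z0,z1); print(n,len(p),np.round((p.max(0)+p.min(0))/2,4),np.round(np.ptp(p,axis=0),3))
    for n,z0,z1,r in(('knob',.062,.08,.04),('collar',.037,.05,.04),('plate',.01,.03,.07)):
        p=pts(w,(.575,.011),r,z0,z1)
        if len(p): print(n,len(p),np.round((p.max(0)+p.min(0))/2,4),np.round(p.mean(0),4),np.round(np.ptp(p,axis=0),3))
    p=pts(w,(.543,-.268),.05,.075,.095); 
    print('tall',len(p),cv2.minAreaRect((p[:,:2]*1000).astype(np.float32)),p[:,2].mean())
    p=pts(w,(.526,-.299),.09,.012,.095); 
    print('org',len(p),cv2.minAreaRect((p[:,:2]*1000).astype(np.float32)))
E
```

```text
top cam [ 0.421 -0.007  1.297]
scr 80 7 [0.5191 0.3092 0.089 ] [0.016 0.006 0.011]
scr 92 10 [0.5167 0.311  0.0985] [0.019 0.011 0.01 ]
scr 104 8 [0.5185 0.3087 0.1092] [0.013 0.006 0.011]
scr 116 8 [0.5202 0.3089 0.121 ] [0.015 0.005 0.008]
scr 128 14 [0.5172 0.3105 0.1342] [0.019 0.011 0.011]
scr 140 46 [0.5199 0.3161 0.1487] [0.018 0.019 0.011]
scr 152 8 [0.5216 0.3151 0.1539] [0.013 0.015 0.004]
rim 180 [0.5209 0.3169 0.0602] [0.09  0.092 0.01 ]
knob 62 [0.5758 0.0136 0.0711] [0.5754 0.0146 0.0729] [0.022 0.022 0.012]
collar 97 [0.5763 0.0141 0.0428] [0.576  0.0142 0.0426] [0.05 0.05 0.01]
plate 940 [0.5753 0.0146 0.0203] [0.5749 0.0144 0.0209] [0.105 0.101 0.019]
tall 134 ((543.7140502929688, -267.08953857421875), (48.027103424072266, 50.1986198425293), 15.125825881958008) 0.08284009672936918
org 663 ((524.8251342773438, -297.32159423828125), (100.28558349609375, 98.82323455810547), 15.061209678649902)
side cam [ 0.242 -0.465  0.752]
scr 80 26 [0.5181 0.3082 0.0857] [0.017 0.014 0.012]
scr 92 36 [0.5185 0.308  0.0973] [0.017 0.014 0.012]
scr 104 34 [0.5184 0.3082 0.1099] [0.018 0.012 0.011]
scr 116 38 [0.5189 0.3085 0.1226] [0.018 0.015 0.011]
scr 128 34 [0.5189 0.3083 0.1343] [0.018 0.015 0.011]
scr 140 60 [0.5198 0.3121 0.147 ] [0.021 0.021 0.011]
scr 152 1 [0.5204 0.3059 0.1525] [0. 0. 0.]
rim 172 [0.5214 0.3138 0.0598] [0.091 0.093 0.01 ]
knob 111 [0.5759 0.0103 0.0686] [0.5747 0.0086 0.0703] [0.023 0.024 0.013]
collar 155 [0.5758 0.0104 0.0423] [0.5724 0.0047 0.0413] [0.052 0.054 0.011]
plate 1210 [0.5764 0.0102 0.02  ] [0.57   0.0015 0.0198] [0.106 0.107 0.02 ]
tall 361 ((542.4698486328125, -269.33349609375), (49.37047576904297, 48.916988372802734), 15.194466590881348) 0.08120438170647892
org 2681 ((524.1665649414062, -299.28875732421875), (101.98066711425781, 97.19758605957031), 15.150747299194336)
```

```bash
python3 - <<'E'
from h import *
print(delta((.520,.3155,.231)),delta((.520,.3155,.101)))
E
```

```text
[-8.480e-01 -1.754e-01  8.000e-04] [-0.848  -0.1754  0.3258]
```

Emit:
carry_out(
  delta_pos=[
    [-0.848,-0.175,0],
    [-0.848,-0.175,0],
    [-0.848,-0.175,0],
    [-0.848,-0.175,0],
    [-0.848,-0.175,0],
    [-0.848,-0.175,0],
    [-0.848,-0.175,0],
    [-0.848,-0.175,0],
    [-0.848,-0.175,0],
    [-0.848,-0.175,0],
  ],
  turn=[
    [0,0,0],
    [0,0,0],
    [0,0,0],
    [0,0,0],
    [0,0,0],
    [0,0,0],
    [0,0,0],
    [0,0,0],
    [0,0,0],
    [0,0,0],
  ],
  claw=[-1,-1,-1,-1,-1,-1,-1,-1,-1,-1],
  force=40,
)

```text
clock: 2.2
position: [0.5192, 0.3162, 0.2312]
ee_rot: [-0.001, 0.215, 0.977, 0.0]
contact_force: [0.4, -0.1, -0.6]
width: 0.0852
gripper_force: 0.0
```

Emit:
carry_out(
  delta_pos=[
    [0,0,0.1],
    [0,0,0.2],
    [0,0,0.28],
    [0,0,0.325],
    [0,0,0.325],
    [0,0,0.325],
    [0,0,0.325],
    [0,0,0.325],
    [0,0,0.325],
    [0,0,0.325],
    [0,0,0.325],
    [0,0,0.325],
  ],
  turn=[
    [0,0,0],
    [0,0,0],
    [0,0,0],
    [0,0,0],
    [0,0,0],
    [0,0,0],
    [0,0,0],
    [0,0,0],
    [0,0,0],
    [0,0,0],
    [0,0,0],
    [0,0,0],
  ],
  claw=[-1,-1,-1,-1,-1,1,1,1,1,1,1,1],
  force=40,
)

```text
clock: 3.4
position: [0.5206, 0.3158, 0.1023]
ee_rot: [0.001, 0.215, 0.977, 0.0]
contact_force: [-1.4, -0.7, 4.9]
width: 0.0192
gripper_force: 38.9
```

Emit:
carry_out(
  delta_pos=[
    [0,0,-0.05],
    [0,0,-0.12],
    [0,0,-0.2],
    [0,0,-0.28],
    [0,0,-0.36],
    [0,0,-0.42],
    [0,0,-0.425],
    [0,0,-0.425],
  ],
  turn=[
    [0,0,0],
    [0,0,0],
    [0,0,0],
    [0,0,0],
    [0,0,0],
    [0,0,0],
    [0,0,0],
    [0,0,0],
  ],
  claw=[1,1,1,1,1,1,1,1],
)

```text
clock: 4.2
position: [0.52, 0.3156, 0.271]
ee_rot: [-0.0, 0.215, 0.977, 0.0]
contact_force: [0.1, -0.5, -1.7]
width: 0.0186
gripper_force: 39.3
```

```bash
python3 - <<'E'
from h import *
s=st(); print(s['qpos']); print(delta((.543,-.268,s['position'][2])))
im=look('side','pics/side1.png'); w=cloud(im); p0=s['position']
for a in range(165,320,12):
    p=pts(w,p0[:2],.03,a/1000,(a+12)/1000)
    if len(p): print(a,len(p),np.round(np.median(p,axis=0),4))
cv2.imwrite('pics/side1c.png',cv2.resize(im['image'][:220,120:400,::-1],None,fx=2.5,fy=2.5))
E
```

```text
t 4.2 p [0.52   0.3156 0.271 ] F [ 0.1 -0.5 -1.7] w 0.0186 g 39.3 rpy mat [[-0.907, 0.42, -0.0], [0.42, 0.907, 0.0], [0.0, 0.0, -1.0]]
[ 4.31068254e-01  3.08330767e-01  1.36056078e+00  7.93821108e-05
  1.47268889e+00 -7.05826389e-01]
[-6.6560e-01 -1.2995e+00 -1.0000e-04]
165 7 [0.5185 0.3116 0.1737]
177 16 [0.5187 0.3119 0.1829]
189 14 [0.5185 0.3118 0.1952]
201 16 [0.5187 0.3126 0.2063]
213 18 [0.5186 0.312  0.2197]
225 17 [0.5185 0.3128 0.2322]
237 23 [0.5168 0.3086 0.246 ]
249 49 [0.5166 0.308  0.2554]
261 25 [0.5159 0.3048 0.266 ]
273 60 [0.5118 0.2968 0.28  ]
285 64 [0.5125 0.2962 0.291 ]
297 46 [0.5118 0.2961 0.3022]
309 7 [0.5234 0.2922 0.3166]
```

View pics/side1c.png

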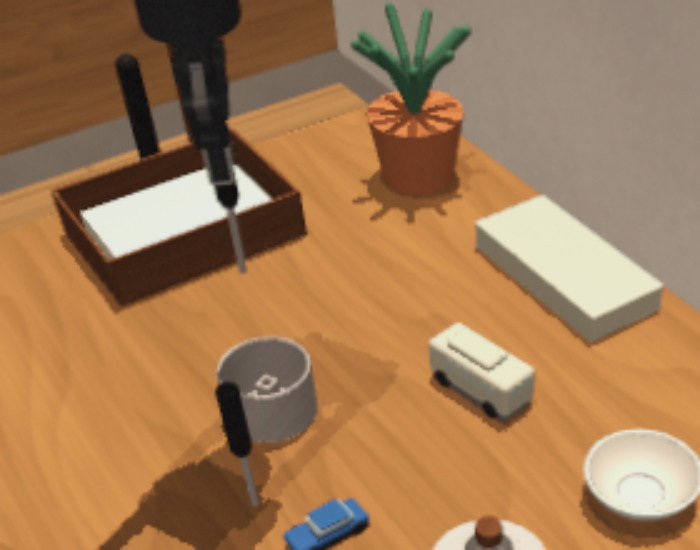

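The screwdriver hangs straight in the grip, with its tip at about crop (242,270) and clear of the tin. I'll carry it to the organiser.

Emit:
carry_out(
  delta_pos=[
    [-0.03,-0.06,0],
    [-0.08,-0.15,0],
    [-0.13,-0.25,0],
    [-0.18,-0.35,0],
    [-0.23,-0.45,0],
    [-0.28,-0.55,0],
    [-0.33,-0.65,0],
    [-0.38,-0.74,0],
    [-0.43,-0.84,0],
    [-0.47,-0.92,0],
    [-0.5,-0.98,0],
    [-0.5,-0.98,0],
  ],
  turn=[
    [0,0,0],
    [0,0,0],
    [0,0,0],
    [0,0,0],
    [0,0,0],
    [0,0,0],
    [0,0,0],
    [0,0,0],
    [0,0,0],
    [0,0,0],
    [0,0,0],
    [0,0,0],
  ],
  claw=[1,1,1,1,1,1,1,1,1,1,1,1],
)

```text
clock: 5.45
position: [0.5359, -0.1274, 0.2687]
ee_rot: [-0.002, 0.217, 0.976, -0.001]
contact_force: [-0.5, 1.2, -1.4]
width: 0.0192
gripper_force: 39.3
```

Emit:
carry_out(
  delta_pos=[
    [-0.04,-0.08,0],
    [-0.08,-0.16,0],
    [-0.12,-0.24,0],
    [-0.15,-0.3,0],
    [-0.166,-0.319,0],
    [-0.166,-0.319,0],
    [-0.166,-0.319,0],
  ],
  turn=[
    [0,0,0],
    [0,0,0],
    [0,0,0],
    [0,0,0],
    [0,0,0],
    [0,0,0],
    [0,0,0],
  ],
  claw=[1,1,1,1,1,1,1],
)

```text
clock: 6.15
position: [0.5432, -0.2661, 0.2704]
ee_rot: [-0.001, 0.215, 0.977, 0.001]
contact_force: [-0.0, 0.5, -0.3]
width: 0.0189
gripper_force: 39.4
```

```bash
python3 - <<'E'
from h import *
s=st(); print(delta((.543,-.268,s['position'][2])))
for c in ('top','side'):
    im=look(c,f'pics/{c}2.png'); w=cloud(im)
    for a in range(160,260,12):
        p=pts(w,s['position'][:2],.04,a/1000,(a+12)/1000)
        if len(p): print(c,a,len(p),np.round(np.median(p,axis=0),4))
    print([(np.round(d['point'],3),d['score']) for d in manip.place_of(c,'screwdriver')],[(np.round(d['point'],3),d['score']) for d in manip.place_of(c,'tall_compartment')])
E
```

```text
t 6.15 p [ 0.5432 -0.2661  0.2704] F [-0.   0.5 -0.3] w 0.0189 g 39.4 rpy mat [[-0.908, 0.42, -0.001], [0.42, 0.908, 0.002], [0.002, 0.002, -1.0]]
[-0.0016 -0.0046 -0.    ]
top 172 4 [ 0.5421 -0.2625  0.1811]
top 184 1 [ 0.5417 -0.2612  0.1932]
top 196 5 [ 0.543  -0.2621  0.2004]
top 208 3 [ 0.5419 -0.262   0.2131]
top 220 2 [ 0.5419 -0.2627  0.2234]
top 244 2 [ 0.5383 -0.2574  0.2552]
top 256 2 [ 0.5384 -0.2576  0.2641]
[(array([ 0.45 ,  0.217, -0.002]), 0.65)] [(array([ 0.546, -0.268,  0.084]), 0.58)]
side 160 2 [ 0.5403 -0.266   0.171 ]
side 172 20 [ 0.5407 -0.2684  0.1789]
side 184 20 [ 0.5405 -0.268   0.19  ]
side 196 23 [ 0.5408 -0.2685  0.2015]
side 208 24 [ 0.5404 -0.2682  0.2141]
side 220 25 [ 0.5404 -0.2684  0.2277]
side 232 11 [ 0.5385 -0.2693  0.2426]
side 244 46 [ 0.5363 -0.2724  0.2523]
side 256 31 [ 0.5348 -0.2681  0.2607]
[(array([ 0.452,  0.212, -0.003]), 0.78), (array([0.746, 0.016, 0.   ]), 0.74), (array([ 0.545, -0.265,  0.169]), 0.71), (array([0.524, 0.314, 0.064]), 0.36)] [(array([ 0.546, -0.273,  0.084]), 0.61), (array([ 0.545, -0.268,  0.289]), 0.49)]
```

Emit:
carry_out(
  delta_pos=[
    [-0.002,-0.004,0.06],
    [-0.002,-0.004,0.13],
    [-0.002,-0.004,0.2],
    [-0.002,-0.004,0.27],
    [-0.002,-0.004,0.33],
    [-0.002,-0.004,0.38],
    [-0.002,-0.004,0.41],
    [-0.002,-0.004,0.415],
    [-0.002,-0.004,0.415],
    [-0.002,-0.004,0.415],
  ],
  turn=[
    [0,0,0],
    [0,0,0],
    [0,0,0],
    [0,0,0],
    [0,0,0],
    [0,0,0],
    [0,0,0],
    [0,0,0],
    [0,0,0],
    [0,0,0],
  ],
  claw=[1,1,1,1,1,1,1,1,1,1],
)

```text
clock: 7.45
position: [0.5443, -0.27, 0.1065]
ee_rot: [0.001, 0.215, 0.977, -0.0]
contact_force: [0.6, -0.9, -0.2]
width: 0.019
gripper_force: 39.4
```

Emit:
carry_out(
  delta_pos=[
    [0,0,0.005],
    [0,0,0.005],
    [0,0,0.005],
    [0,0,0.005],
    [0,0,0.005],
    [0,0,0.005],
    [0,0,0.005],
    [0,0,0.005],
    [0,0,0.005],
    [0,0,0.005],
  ],
  turn=[
    [0,0,0],
    [0,0,0],
    [0,0,0],
    [0,0,0],
    [0,0,0],
    [0,0,0],
    [0,0,0],
    [0,0,0],
    [0,0,0],
    [0,0,0],
  ],
  claw=[1,1,0.6,0.3,0,-0.3,-0.6,-1,-1,-1],
)

```text
clock: 8.45
position: [0.5435, -0.2695, 0.1033]
ee_rot: [-0.0, 0.215, 0.977, 0.0]
contact_force: [0.3, 0.3, 0.3]
width: 0.0855
gripper_force: 0.0
```

Emit:
carry_out(
  delta_pos=[
    [0,0,-0.05],
    [0,0,-0.12],
    [0,0,-0.2],
    [0,0,-0.3],
    [0,0,-0.4],
    [0,0,-0.4],
    [0,0,-0.4],
  ],
  turn=[
    [0,0,0],
    [0,0,0],
    [0,0,0],
    [0,0,0],
    [0,0,0],
    [0,0,0],
    [0,0,0],
  ],
  claw=[-1,-1,-1,-1,-1,-1,-1],
)

```text
clock: 9.15
position: [0.5438, -0.2698, 0.2644]
ee_rot: [0.001, 0.215, 0.977, -0.0]
contact_force: [-0.6, -0.4, -0.3]
width: 0.0854
gripper_force: 0.0
```

```bash
python3 - <<'E'
from h import *
s=st(); print(s['qpos'])
print(delta((.5758,.012,s['position'][2])))
im=look('side','pics/side3.png')
cv2.imwrite('pics/side3c.png',cv2.resize(im['image'][150:,180:470,::-1],None,fx=2,fy=2))
E
```

```text
t 9.15 p [ 0.5438 -0.2698  0.2644] F [-0.6 -0.4 -0.3] w 0.0854 g 0.0 rpy mat [[-0.907, 0.42, 0.002], [0.42, 0.907, -0.001], [-0.003, -0.0, -1.0]]
[-5.75148867e-01  3.07565269e-01  1.37747937e+00  9.53374501e-05
  1.45397295e+00 -1.71214530e+00]
[ 0.2235  0.6728 -0.0008]
```

View pics/side3c.png

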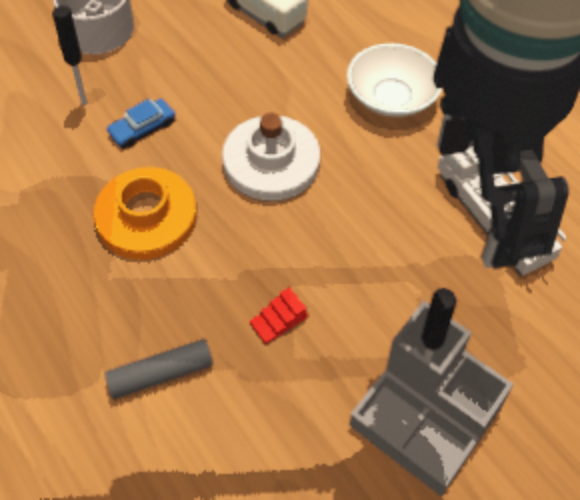

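The screwdriver stands in the tall compartment, with its handle at crop (438,318). Everything else looks undisturbed. Next is the lids.

Emit:
carry_out(
  delta_pos=[
    [0.02,0.06,0],
    [0.05,0.16,0],
    [0.09,0.27,0],
    [0.13,0.38,0],
    [0.17,0.49,0],
    [0.2,0.59,0],
    [0.22,0.65,0],
    [0.2235,0.6728,0.1],
    [0.2235,0.6728,0.2],
    [0.2235,0.6728,0.28],
    [0.2235,0.6728,0.28],
    [0.2235,0.6728,0.28],
  ],
  turn=[
    [0,0,0],
    [0,0,0],
    [0,0,0],
    [0,0,0],
    [0,0,0],
    [0,0,0],
    [0,0,0],
    [0,0,0],
    [0,0,0],
    [0,0,0],
    [0,0,0],
    [0,0,0],
  ],
  claw=[-1,-1,-1,-1,-1,-1,-1,-1,-1,-1,-1,-1],
)

```text
clock: 10.4
position: [0.5748, 0.0123, 0.1503]
ee_rot: [-0.001, 0.215, 0.977, -0.0]
contact_force: [-0.1, 0.6, -0.0]
width: 0.0854
gripper_force: 0.0
```

```bash
python3 - <<'E'
from h import *
s=st()
for c in ('top','side'):
    im=manip.get_image(c); w=cloud(im)
    for n,z0,z1,r in(('knob',.062,.08,.02),('plate',.012,.03,.07)):
        p=pts(w,(.575,.011),r,z0,z1)
        if len(p): print(c,n,len(p),np.round((p.max(0)+p.min(0))/2,4),np.round(np.ptp(p,axis=0),3))
print(delta((.5758,.012,.049)))
E
```

```text
t 10.4 p [0.5748 0.0123 0.1503] F [-0.1  0.6 -0. ] w 0.0854 g 0.0 rpy mat [[-0.907, 0.42, -0.003], [0.42, 0.907, 0.0], [0.003, -0.001, -1.0]]
top plate 451 [0.557  0.0188 0.0207] [0.068 0.093 0.017]
side knob 110 [0.5766 0.0096 0.0684] [0.024 0.023 0.013]
side plate 1191 [0.5761 0.011  0.021 ] [0.107 0.108 0.018]
[ 0.0025 -0.001   0.2592]
```

Emit:
carry_out(
  delta_pos=[
    [0.002,-0.001,0.06],
    [0.002,-0.001,0.14],
    [0.002,-0.001,0.21],
    [0.002,-0.001,0.255],
    [0.002,-0.001,0.255],
    [0.002,-0.001,0.255],
    [0.002,-0.001,0.255],
    [0.002,-0.001,0.255],
    [0.002,-0.001,0.255],
    [0.002,-0.001,0.255],
    [0.002,-0.001,0.255],
    [0.002,-0.001,0.255],
  ],
  turn=[
    [0,0,0],
    [0,0,0],
    [0,0,0],
    [0,0,0],
    [0,0,0],
    [0,0,0],
    [0,0,0],
    [0,0,0],
    [0,0,0],
    [0,0,0],
    [0,0,0],
    [0,0,0],
  ],
  claw=[-1,-1,-1,-1,-1,0,1,1,1,1,1,1],
  force=60,
)

```text
clock: 11.7
position: [0.5751, 0.012, 0.0505]
ee_rot: [0.001, 0.215, 0.977, 0.0]
contact_force: [-2.0, 0.3, 6.4]
width: 0.0221
gripper_force: 58.4
```

Emit:
carry_out(
  delta_pos=[
    [0,0,-0.015],
    [0,0,-0.04],
    [0,0,-0.08],
    [0,0,-0.13],
    [0,0,-0.19],
    [0,0,-0.25],
    [0,0,-0.31],
    [0,0,-0.36],
    [0,0,-0.4],
    [0,0,-0.42],
    [0,0,-0.425],
    [0,0,-0.425],
  ],
  turn=[
    [0,0,0],
    [0,0,0],
    [0,0,0],
    [0,0,0],
    [0,0,0],
    [0,0,0],
    [0,0,0],
    [0,0,0],
    [0,0,0],
    [0,0,0],
    [0,0,0],
    [0,0,0],
  ],
  claw=[1,1,1,1,1,1,1,1,1,1,1,1],
)

```text
clock: 12.9
position: [0.5742, 0.0122, 0.219]
ee_rot: [-0.0, 0.215, 0.977, -0.0]
contact_force: [-0.2, -0.8, -3.5]
width: 0.022
gripper_force: 58.9
```

```bash
python3 - <<'E'
from h import *
s=st(); print(delta((.521,.3155,s['position'][2])))
E
```

```text
t 12.9 p [0.5742 0.0122 0.219 ] F [-0.2 -0.8 -3.5] w 0.022 g 58.9 rpy mat [[-0.907, 0.42, -0.001], [0.42, 0.907, 0.0], [0.001, -0.0, -1.0]]
[4.393e-01 6.321e-01 2.000e-04]
```

Emit:
carry_out(
  delta_pos=[
    [0.015,0.02,0],
    [0.045,0.065,0],
    [0.09,0.13,0],
    [0.14,0.2,0],
    [0.19,0.27,0],
    [0.24,0.345,0],
    [0.29,0.417,0],
    [0.34,0.49,0],
    [0.38,0.547,0],
    [0.41,0.59,0],
    [0.43,0.62,0],
    [0.438,0.632,0],
  ],
  turn=[
    [0,0,0],
    [0,0,0],
    [0,0,0],
    [0,0,0],
    [0,0,0],
    [0,0,0],
    [0,0,0],
    [0,0,0],
    [0,0,0],
    [0,0,0],
    [0,0,0],
    [0,0,0],
  ],
  claw=[1,1,1,1,1,1,1,1,1,1,1,1],
)

```text
clock: 14.1
position: [0.5209, 0.3167, 0.2184]
ee_rot: [-0.001, 0.214, 0.977, -0.0]
contact_force: [-0.1, -0.2, -1.8]
width: 0.022
gripper_force: 59.0
```

Emit:
carry_out(
  delta_pos=[
    [0,0,0.03],
    [0,0,0.07],
    [0,0,0.1],
    [0,0,0.1],
    [0,0,0.1],
    [0,0,0.1],
  ],
  turn=[
    [0,0,0],
    [0,0,0],
    [0,0,0],
    [0,0,0],
    [0,0,0],
    [0,0,0],
  ],
  claw=[1,1,1,1,1,1],
)

```text
clock: 14.7
position: [0.5225, 0.315, 0.18]
ee_rot: [0.001, 0.216, 0.977, 0.0]
contact_force: [-0.5, -0.5, -2.7]
width: 0.0218
gripper_force: 59.0
```

```bash
python3 - <<'E'
from h import *
s=st()
for c in ('top','side'):
    im=look(c,f'pics/{c}4.png'); w=cloud(im); p=s['position']
    for q in ['outer_lid','outer_collar','inner_lid','inner_knob','tin']:
        print(c,q,[(np.round(d['point'],3).tolist(),round(d['score'],2)) for d in manip.place_of(c,q)][:4])
    for k in range(110,200,4):
        a=pts(w,p[:2],.062,k/1000,(k+4)/1000)
        if len(a)>20: print(c,k,len(a),np.round((a.max(0)+a.min(0))/2,4),np.round(np.ptp(a,axis=0),3))
    a=pts(w,(.521,.3155),.06,.0,.058);print('tin',len(a),np.round((a.max(0)+a.min(0))/2,4),np.round(np.ptp(a,axis=0),3))
    if c=='side': cv2.imwrite('pics/side4c.png',cv2.resize(im['image'][60:200,150:330,::-1],None,fx=4,fy=4))
E
```

```text
t 14.7 p [0.5225 0.315  0.18  ] F [-0.5 -0.5 -2.7] w 0.0218 g 59.0 rpy mat [[-0.907, 0.421, 0.001], [0.421, 0.907, 0.001], [-0.001, 0.001, -1.0]]
top outer_lid [([0.43, 0.028, 0.01], 0.93), ([0.522, 0.314, 0.145], 0.76)]
top outer_collar [([0.523, 0.313, 0.168], 0.58), ([0.428, 0.027, 0.029], 0.57)]
top inner_lid [([0.521, 0.317, 0.06], 0.67), ([0.522, 0.314, 0.132], 0.55)]
top inner_knob [([0.351, -0.131, -0.002], 0.52), ([0.524, 0.313, 0.201], 0.46)]
top tin [([0.519, 0.314, -0.0], 0.57)]
top 138 21 [0.5168 0.2914 0.1404] [0.094 0.056 0.003]
top 142 41 [0.5203 0.3096 0.1441] [0.101 0.094 0.004]
top 146 254 [0.5239 0.3125 0.148 ] [0.104 0.097 0.004]
top 150 404 [0.5236 0.3105 0.152 ] [0.104 0.094 0.004]
top 154 77 [0.5233 0.3081 0.1556] [0.098 0.086 0.003]
top 170 30 [0.5229 0.3113 0.172 ] [0.05  0.04  0.004]
tin 401 [0.5209 0.3028 0.0287] [0.119 0.094 0.057]
side outer_lid [([0.423, 0.03, 0.016], 0.84), ([0.521, 0.317, 0.144], 0.64), ([0.353, -0.13, -0.0], 0.43)]
side outer_collar [([0.521, 0.316, 0.164], 0.96), ([0.427, 0.032, 0.032], 0.86)]
side inner_lid [([0.526, 0.315, 0.131], 0.51), ([0.546, -0.271, 0.123], 0.45)]
side inner_knob [([0.524, 0.315, 0.194], 0.41)]
side tin [([0.519, 0.317, 0.001], 0.92)]
side 130 25 [0.5165 0.2942 0.1324] [0.092 0.063 0.003]
side 134 59 [0.5161 0.2889 0.1359] [0.092 0.055 0.004]
side 138 71 [0.5175 0.2899 0.14  ] [0.095 0.059 0.004]
side 142 71 [0.5199 0.3087 0.144 ] [0.099 0.095 0.004]
side 146 487 [0.5218 0.3123 0.148 ] [0.104 0.105 0.004]
side 150 218 [0.522  0.3085 0.152 ] [0.102 0.097 0.004]
side 154 35 [0.5229 0.3108 0.156 ] [0.052 0.045 0.004]
side 158 54 [0.5207 0.3089 0.16  ] [0.048 0.044 0.004]
side 162 56 [0.5206 0.31   0.1639] [0.047 0.046 0.004]
side 166 65 [0.5216 0.3131 0.168 ] [0.052 0.051 0.004]
side 170 57 [0.5219 0.3104 0.1719] [0.05  0.044 0.004]
side 190 21 [0.5176 0.2977 0.192 ] [0.026 0.019 0.004]
tin 1185 [0.5208 0.3099 0.029 ] [0.12  0.105 0.058]
```

View pics/side4c.png

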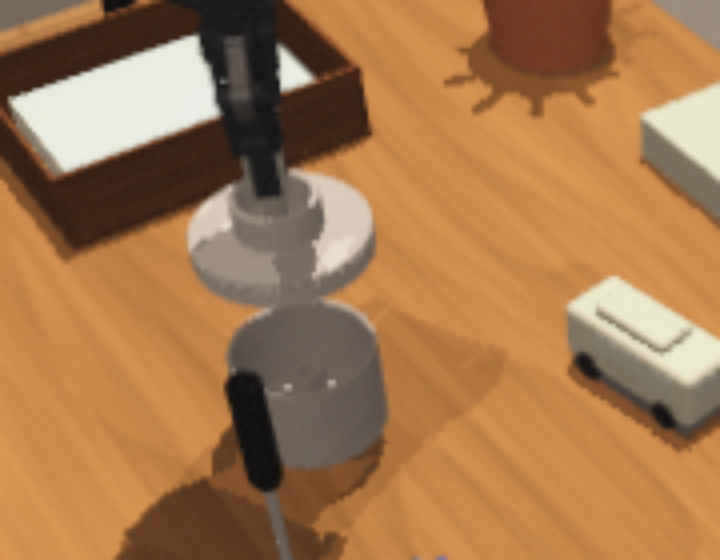

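The lids hang nested above the tin, outer plate at crop (282,240) and tin at (308,380). I'll check for tilt.

```bash
python3 - <<'E'
from h import *
s=st()
for c in ('top','side'):
    im=manip.get_image(c); w=cloud(im)
    a=pts(w,(.522,.313),.046,.135,.165); r=np.hypot(*(a[:,:2]-[.522,.313]).T); a=a[r>.030]
    for _ in range(5):
        A=np.c_[a[:,:2]-[.522,.313],np.ones(len(a))]; x=np.linalg.lstsq(A,a[:,2],rcond=None)[0]; e=np.abs(A@x-a[:,2]); a=a[e<max(.002,np.quantile(e,.9))]
    print(c,len(a),np.round(x,4))
    r=pts(w,(.521,.3155),.06,.055,.066); print('rim',len(r),np.round((r.max(0)+r.min(0))/2,4),np.round(np.ptp(r,axis=0),3))
print(delta((.521,.3155,.097)))
E
```

```text
t 15.3 p [0.5218 0.3153 0.1793] F [-0.5 -0.5 -2.4] w 0.022 g 59.0 rpy mat [[-0.907, 0.42, 0.0], [0.42, 0.907, 0.0], [-0.0, 0.0, -1.0]]
top 271 [-7.900e-03 -1.000e-04  1.504e-01]
rim 66 [0.515  0.2924 0.0597] [0.079 0.043 0.009]
side 316 [ 0.0011 -0.007   0.149 ]
rim 163 [0.521  0.3134 0.0587] [0.091 0.092 0.007]
[ 0.0021 -0.0003  0.2058]
```

Emit:
carry_out(
  delta_pos=[
    [0.001,0,0.03],
    [0.001,0,0.07],
    [0.001,0,0.11],
    [0.001,0,0.14],
    [0.001,0,0.155],
    [0.001,0,0.165],
    [0.001,0,0.172],
    [0.001,0,0.178],
    [0.001,0,0.184],
    [0.001,0,0.19],
    [0.001,0,0.194],
    [0.001,0,0.194],
  ],
  turn=[
    [0,0,0],
    [0,0,0],
    [0,0,0],
    [0,0,0],
    [0,0,0],
    [0,0,0],
    [0,0,0],
    [0,0,0],
    [0,0,0],
    [0,0,0],
    [0,0,0],
    [0,0,0],
  ],
  claw=[1,1,1,1,1,1,1,1,1,1,1,1],
)

```text
clock: 16.6
position: [0.5214, 0.3153, 0.1016]
ee_rot: [-0.0, 0.215, 0.977, -0.0]
contact_force: [-0.0, -0.1, -2.3]
width: 0.0218
gripper_force: 59.1
```

Emit:
carry_out(
  delta_pos=[
    [0,0,0.002],
    [0,0,0.004],
    [0,0,0.006],
    [0,0,0.008],
    [0,0,0.009],
    [0,0,0.009],
    [0,0,0.009],
  ],
  turn=[
    [0,0,0],
    [0,0,0],
    [0,0,0],
    [0,0,0],
    [0,0,0],
    [0,0,0],
    [0,0,0],
  ],
  claw=[1,1,1,1,1,1,1],
)

```text
clock: 17.3
position: [0.5214, 0.3153, 0.0985]
ee_rot: [0.0, 0.215, 0.977, 0.0]
contact_force: [-2.1, -1.6, 1.8]
width: 0.022
gripper_force: 59.5
```

Emit:
carry_out(
  delta_pos=[
    [0,0,0.002],
    [0,0,0.003],
    [0,0,0.003],
    [0,0,0.003],
  ],
  turn=[
    [0,0,0],
    [0,0,0],
    [0,0,0],
    [0,0,0],
  ],
  claw=[1,1,1,1],
)

```text
clock: 17.7
position: [0.5214, 0.3154, 0.0985]
ee_rot: [0.0, 0.215, 0.977, 0.0]
contact_force: [-3.2, -1.6, 7.5]
width: 0.0218
gripper_force: 60.1
```

Emit:
carry_out(
  delta_pos=[
    [0,0,0],
    [0,0,0],
    [0,0,0],
    [0,0,0],
    [0,0,0],
    [0,0,-0.04],
    [0,0,-0.1],
    [0,0,-0.17],
    [0,0,-0.22],
    [0,0,-0.22],
    [0,0,-0.22],
  ],
  turn=[
    [0,0,0],
    [0,0,0],
    [0,0,0],
    [0,0,0],
    [0,0,0],
    [0,0,0],
    [0,0,0],
    [0,0,0],
    [0,0,0],
    [0,0,0],
    [0,0,0],
  ],
  claw=[0.6,0.2,-0.4,-1,-1,-1,-1,-1,-1,-1,-1],
)

```text
clock: 18.8
position: [0.5214, 0.3153, 0.1846]
ee_rot: [0.0, 0.215, 0.977, 0.0]
contact_force: [0.3, -0.4, -1.0]
width: 0.0856
gripper_force: 0.0
```

```bash
python3 - <<'E'
from h import *
s=st()
for c in ('top','side'):
    im=look(c,f'pics/{c}5.png'); w=cloud(im)
    a=pts(w,(.521,.3155),.046,.05,.08); r=np.hypot(*(a[:,:2]-[.521,.3155]).T); a=a[r>.030]
    for _ in range(5):
        A=np.c_[a[:,:2]-[.521,.3155],np.ones(len(a))]; x=np.linalg.lstsq(A,a[:,2],rcond=None)[0]; e=np.abs(A@x-a[:,2]); a=a[e<max(.002,np.quantile(e,.9))]
    print(c,len(a),np.round(x,4))
    for k,z0,z1,R_ in(('plate',.062,.075,.06),('collar',.084,.096,.035),('knob',.108,.127,.02)):
        a=pts(w,(.521,.3155),R_,z0,z1)
        if len(a):print(k,len(a),np.round((a.max(0)+a.min(0))/2,4),np.round(np.ptp(a,axis=0),3),a[:,2].max())
    for q in ['outer_collar','inner_knob','outer_lid']:
        print(c,q,[(np.round(d['point'],3).tolist(),round(d['score'],2)) for d in manip.place_of(c,q)][:4])
    if c=='side': cv2.imwrite('pics/side5c.png',cv2.resize(im['image'][60:200,150:330,::-1],None,fx=4,fy=4))
print(delta((.521,.3155,.071)))
E
```

```text
t 18.8 p [0.5214 0.3153 0.1846] F [ 0.3 -0.4 -1. ] w 0.0856 g 0.0 rpy mat [[-0.907, 0.42, 0.0], [0.42, 0.907, 0.0], [-0.0, 0.0, -1.0]]
top 248 [ 0.0042 -0.0027  0.0695]
plate 747 [0.5214 0.3156 0.0684] [0.103 0.107 0.013] 0.07487708147175853
collar 42 [0.5222 0.3137 0.092 ] [0.048 0.048 0.008] 0.09578768536695015
knob 4 [0.525  0.309  0.1186] [0.011 0.006 0.01 ] 0.12346769389205714
top outer_collar [([0.431, 0.026, 0.032], 0.93)]
top inner_knob [([0.519, 0.312, 0.116], 0.55), ([0.714, 0.218, 0.002], 0.52)]
top outer_lid [([0.521, 0.315, 0.064], 0.8), ([0.43, 0.03, 0.015], 0.71)]
side 277 [-0.0013 -0.0005  0.0682]
plate 708 [0.5221 0.3141 0.0685] [0.106 0.111 0.013] 0.07490436695010727
collar 144 [0.5222 0.3125 0.0895] [0.05  0.052 0.011] 0.09484458023190567
knob 90 [0.5215 0.3145 0.1153] [0.023 0.025 0.014] 0.12208690739993977
side outer_collar [([0.523, 0.317, 0.081], 0.85), ([0.427, 0.03, 0.03], 0.67)]
side inner_knob [([0.523, 0.316, 0.112], 0.43), ([0.747, 0.011, -0.001], 0.31)]
side outer_lid [([0.523, 0.315, 0.064], 0.7), ([0.424, 0.034, 0.016], 0.63), ([0.714, 0.219, -0.0], 0.43)]
[0.0006 0.0005 0.283 ]
```

View pics/side5c.png

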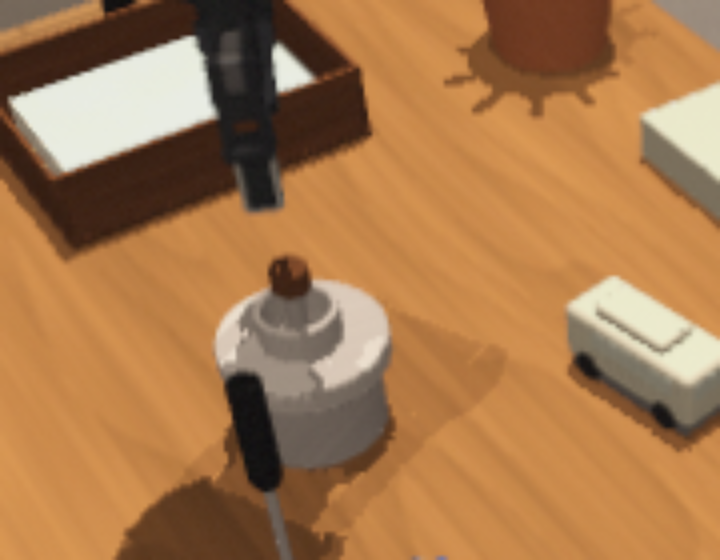

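Both lids are home on the tin, with the knob at crop (290,275). The plate top measures 69 mm, as expected. Now I'll grip the collar.

Emit:
carry_out(
  delta_pos=[
    [-0.001,0,0.05],
    [-0.001,0,0.13],
    [-0.001,0,0.2],
    [-0.001,0,0.25],
    [-0.001,0,0.275],
    [-0.001,0,0.28],
    [-0.001,0,0.28],
    [-0.001,0,0.28],
    [-0.001,0,0.28],
    [-0.001,0,0.28],
    [-0.001,0,0.28],
    [-0.001,0,0.28],
  ],
  turn=[
    [0,0,0],
    [0,0,0],
    [0,0,0],
    [0,0,0],
    [0,0,0],
    [0,0,0],
    [0,0,0],
    [0,0,0],
    [0,0,0],
    [0,0,0],
    [0,0,0],
    [0,0,0],
  ],
  claw=[-1,-1,-1,-1,-1,-1,-1,-0.6,-0.2,0.2,0.6,1],
  force=40,
)

```text
clock: 20.4
position: [0.5225, 0.3155, 0.0746]
ee_rot: [0.001, 0.215, 0.977, 0.001]
contact_force: [-0.8, -1.0, 5.8]
width: 0.0508
gripper_force: 41.1
```

Emit:
carry_out(
  delta_pos=[
    [0,0,0],
    [0,0,0],
    [0,0,0],
    [0,0,0],
  ],
  turn=[
    [0,0,0],
    [0,0,0],
    [0,0,0],
    [0,0,0],
  ],
  claw=[1,1,1,1],
)

```text
clock: 20.8
position: [0.5225, 0.3155, 0.0746]
ee_rot: [0.001, 0.215, 0.977, 0.001]
contact_force: [-0.8, 0.0, 5.5]
width: 0.0505
gripper_force: 41.1
```

Emit:
carry_out(
  delta_pos=[
    [0,0,-0.005],
    [0,0,-0.015],
    [0,0,-0.03],
    [0,0,-0.05],
    [0,0,-0.08],
    [0,0,-0.12],
    [0,0,-0.16],
    [0,0,-0.2],
    [0,0,-0.24],
    [0,0,-0.27],
    [0,0,-0.29],
    [0,0,-0.3],
  ],
  turn=[
    [0,0,0],
    [0,0,0],
    [0,0,0],
    [0,0,0],
    [0,0,0],
    [0,0,0],
    [0,0,0],
    [0,0,0],
    [0,0,0],
    [0,0,0],
    [0,0,0],
    [0,0,0],
  ],
  claw=[1,1,1,1,1,1,1,1,1,1,1,1],
)

```text
clock: 22.0
position: [0.5221, 0.3154, 0.194]
ee_rot: [0.001, 0.215, 0.977, 0.0]
contact_force: [0.2, -0.1, -0.8]
width: 0.0504
gripper_force: 41.7
```

Emit:
carry_out(
  delta_pos=[
    [0,0,0],
    [0,0,0],
    [0,0,0],
    [0,0,0],
    [0,0,0],
  ],
  turn=[
    [0,0,0],
    [0,0,0],
    [0,0,0],
    [0,0,0],
    [0,0,0],
  ],
  claw=[1,1,1,1,1],
)

```text
clock: 22.5
position: [0.5217, 0.3151, 0.1925]
ee_rot: [-0.0, 0.215, 0.977, -0.0]
contact_force: [-1.0, -0.4, -1.8]
width: 0.0506
gripper_force: 41.7
```

```bash
python3 - <<'E'
from h import *
s=st()
for c in ('top','side'):
    im=look(c,f'pics/{c}6.png'); w=cloud(im)
    a=pts(w,(.521,.3155),.046,.175,.2); r=np.hypot(*(a[:,:2]-[.521,.3155]).T); a=a[r>.030]
    for _ in range(5):
        A=np.c_[a[:,:2]-[.521,.3155],np.ones(len(a))]; x=np.linalg.lstsq(A,a[:,2],rcond=None)[0]; e=np.abs(A@x-a[:,2]); a=a[e<max(.002,np.quantile(e,.9))]
    print(c,len(a),np.round(x,4))
    for k,z0,z1,R_ in(('flange',.055,.072,.06),('knob',.105,.127,.02)):
        a=pts(w,(.521,.3155),R_,z0,z1)
        if len(a):print(k,len(a),np.round((a.max(0)+a.min(0))/2,4),np.round(np.ptp(a,axis=0),3),np.median(a[:,2]),a[:,2].max())
cv2.imwrite('pics/side6c.png',cv2.resize(im['image'],(800,500))[...,::-1])
E
```

```text
t 22.5 p [0.5217 0.3151 0.1925] F [-1.  -0.4 -1.8] w 0.0506 g 41.7 rpy mat [[-0.907, 0.42, -0.001], [0.42, 0.907, -0.0], [0.001, -0.001, -1.0]]
top 252 [-0.01    0.0013  0.1872]
flange 250 [0.5188 0.3095 0.0634] [0.087 0.08  0.016] 0.0651243657989583 0.07153282552389761
side 312 [-0.0059 -0.0213  0.1853]
flange 745 [0.5215 0.3141 0.063 ] [0.091 0.094 0.016] 0.06402976059593946 0.07091233463141922
knob 96 [0.5219 0.3116 0.1147] [0.023 0.023 0.018] 0.11856028954927811 0.12369448736502686
```

View pics/side6c.png

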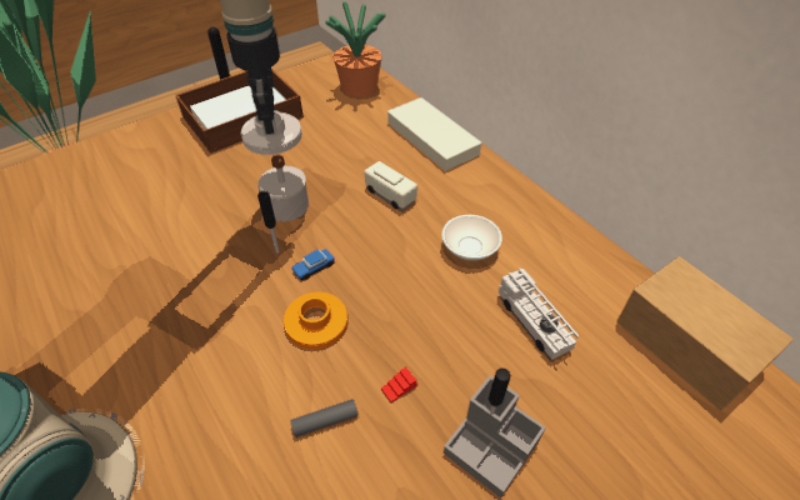

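The inner lid is home on the tin at (283,190), with its flange top at about 65 mm. The outer lid is held level at (271,132), underside at about 169 mm against a knob top of 121 mm. The screwdriver stands at (499,388).

```bash
python3 -c "
from rig import manip
print(manip.sign_off())"
```

```text
the job is handed in; nothing more can be done
None
```

The job is handed in at about 22.5 s: the screwdriver stands in the tall compartment, the inner lid is home on the tin, and the outer lid is held level above the knob; the last picture showed nothing else disturbed.

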